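# Sweep the checking plate and present the gear shaft

## Robot

A 6-joint arm with a two-finger parallel gripper is mounted at the origin on the work surface. World frame = base frame: x ahead of the robot, y to its left, z up, the work surface at z = 0. Lengths are in m, angles in rad, forces in N, time in s.
With the tool pointing down it reaches from about 0.3 to 0.875 m from the base axis. Payload 6.4 kg.
Tool frame: the origin (TCP) lies on the front face of the gripper's body, between the roots of the fingers; the fingertips stand 64 mm ahead of it and the grasp point (between the pads) lies 45 mm ahead of it; z points along the fingers, y is the line along which they close (so a half turn about z gives the same grasp; the last joint's range is limited). The gripper opens to 88 mm and grips with 3 to 60 N. Pads are 18 mm wide; open, the fingers measure 123 mm over their backs; the gripper's body (75 mm by 187 mm) begins 45 mm behind the grasp point.
Start: joints at [1.049, 0.181, 1.607, -0, 1.354, -0.206], TCP at [0.179, 0.547, 0.303] pointing down, gripper open.
Joint ranges: [-2.99, 2.99], [-0.89, 2.07], [0.3, 2.58], [-1.14, 4.28], [0, 2.63], [-3.12, 3.12]. Speed limits (rad/s): [2.57, 2.57, 3.01, 3.14, 3.14, 3.14].

## Interface

Orientations are given as a rotation vector (axis times angle).
In Python, from station import r gives the robot as it stands. The module is installed in compiled form; this text tells all that it offers. Calls block until the motion is done:
- r.reach(position, orientation): joint-space move of the TCP to a pose.
- r.move_l(position, rotation=None, max_speed=0.15, max_force=None): straight line of the TCP; rotation=None keeps the orientation; max_speed is the mean speed in m/s. With max_force (N) it stops when the force on the tool has changed by that much, and returns True; else False.
- r.goto_joints(angles): joint-space move.
- r.ungrasp() and r.close_gripper(): open the fingers fully, or close them until they stop; the grip force is fixed at half the most.
- r.pause(seconds).
- r.ik(position, orientation): joint angles nearest the present ones, or None.
- r.read_camera(name): name is "side" or "top" or "wrist"; returns a dict with "pixels" (480x640x3 uint8, blue, green, red), "mtx" (3x3 intrinsics, pixels), "k1" (the pictures are not rectified: a ray, as slopes to the right and down, at radius r is drawn at 1 + k1 r^2 times it, then the intrinsics apply), "R" (3x3) and "t" (3): a world point X has camera coordinates R X + t; the wrist camera has in their place "hand_eye" (4x4, takes a point from camera to tool coordinates, whose origin is the TCP and whose axes are the flange's). Camera axes: x right, y down, z forward; pixel columns grow to the right and rows downward; lengths in m; the calibration is good to about 2 mm. A picture is of the moment at which its call begins: read the wrist's pose just before it. There is no depth.
A pose or a line that the arm cannot do raises r.Unreachable and nothing moves.
- r.job_done(): hands the job in; it is judged then, once.
Readings, each from a call of its own:
- r.get_clock(): time.
- r.get_joint_pos(): joint angles.
- r.get_qd(): joint speeds.
- r.get_joint_efforts(): joint torques, N m.
- r.get_position(): TCP position.
- r.get_eef_rot(): TCP orientation.
- r.get_wrist_force(): force on the tool from outside, world axes, zero at the start.
- r.get_moment(): the same for the moment, N m.
- r.get_gripper_width(): opening from 0.0 (shut) to 1.0 (fully open).
- r.get_gripper_force(): force on a finger pad.
Only numpy, scipy, OpenCV 4.12 (cv2) and the standard library are available. Lean on these libraries where they do the work, as an engineer would, in place of code of your own. Each camera call takes 0.05 s, during which the arm holds its last target. There are 200 camera calls.

## Task

Wipe the loose steel chips off the checking plate into the trough along its far edge with the scraper block, without touching the chips with the gripper, and stand the scraper back upright on the bench. Then draw the shaft with the gear out of the slanted rack, turn it level and finish while holding it still about 12 cm above the middle of the plate, in the gripper, so that a fitter can check it. Leave the other shaft, the bearing ring and the wrench where they are.

Things in the scene. Friction and masses are not known exactly. Their poses are not given: they have to be found in the camera images.
- station: Fixed. Square dark steel plate 180 x 180 x 30 mm high, flat top, chips on it within 60 mm in y and -40 to +67 mm in x of its middle. At its far edge, x +90 to +165 mm, an aluminium chip trough 180 mm wide (y), floor 6 mm above the bench, walls 26 mm high and 3 mm thick. Origin under the plate's centre at bench height; z up, x towards the trough.
- plate_mid (a point): The middle of the plate's top face, 30 mm above the bench.
- scraper: Wooden scraper block, rubber foot, about 180 g, standing on the bench left of the station. Base 24 (x) x 130 (y) x 28 mm high; centred on it an upright grip 20 (x) x 70 (y) mm, up to 70 mm above the underside. Origin at the centre of the underside, z up, y along the wiping edge.
- chip0: Steel chip, a broken-off gear tooth lying on the plate, about 18 x 13 x 9 mm, 11 g; origin at the centre of its underside.
- chip1: Steel chip, a broken-off gear tooth lying on the plate, about 18 x 13 x 9 mm, 11 g; origin at the centre of its underside.
- chip2: Steel chip, a broken-off gear tooth lying on the plate, about 18 x 13 x 9 mm, 11 g; origin at the centre of its underside.
- chip3: Steel chip, a broken-off gear tooth lying on the plate, about 18 x 13 x 9 mm, 11 g; origin at the centre of its underside.
- rack: Fixed slanted rack on the right. Grey block 170 mm long (y), two sockets at y -47 and +47 mm leaning 45 degrees from upright towards the rack's +x (away from the robot), 22 mm across (loose fit: shafts sag up to 4 degrees more), 45 mm deep; mouths at x +39, z +73 mm, in a flat face 60 mm wide square to the sockets. Origin on the bench, mid-length; z up.
- gearshaft: Steel shaft with a gear, 160 mm long, about 0.42 kg, loose in either socket of the rack. Origin at the centre of its foot end; z along the shaft to the gear end. From the foot: 0-48 mm 20 mm thick (45 mm of it in the socket), 48-120 mm 24 mm thick (grip here), 120-138 mm gear 49 mm across, 138-160 mm stub 18 mm thick. Centre of mass 91 mm from the foot.
- shaft_mid (a point): Point on the gear shaft's axis at its centre of mass, 91 mm from the foot; 46 mm outside the socket's mouth while the shaft is seated.
- plainshaft: Bystander: the plain shaft without a gear in the other socket, 150 mm long, 24 mm thick above the socket, 18 mm over the last 30 mm. Origin at its foot, z along it.
- bearing: Bystander: steel bearing ring 72 mm across and 18 mm high, lying on the bench beyond the station and rack; origin at the centre of its underside.
- wrench: Bystander: steel open wrench lying on the bench at the far left; origin on its underside near its middle.
Not all that is in view belongs to the job. Several things look just like the scraper: the one meant starts farthest from the robot's base.

How it is judged:
By the outcome, as a careful person would: the job done as asked, in the order asked, and still so for the second after the job is handed in, while the arm keeps its last pose, push and grip.
It also fails if it takes over 62 s, if anything falls off the work surface, if the arm or the gripper's body presses on something with over 40 N, if the wrist force passes 120 N, or if a joint passes its speed limit or range.

## Working session

There is one attempt and no reset: what is moved stays moved. The work goes in short steps, each a Python script; the robot and the scene stay as the last script left them, time stands still between calls to the robot, and variables do not carry over. Pictures are saved under pics/ and viewed, at most 10 in all, crops included, and the job is handed in when it is done.

```bash
mkdir -p pics
cat > h.py <<'E'
import numpy as np, cv2, json
from station import r
from scipy.spatial.transform import Rotation as R
def snap(n,f):
    c=r.read_camera(n); cv2.imwrite('pics/'+f+'.png',c['pixels'])
    np.savez('pics/'+f+'.npz',**{k:np.array(v) for k,v in c.items()})
    return c
E
python3 - <<'E'
from h import *
for n in('top','side'):
    c=snap(n,n+'0'); print(n,c['mtx'].tolist(),c['k1'],np.round(c['R'],3).tolist(),np.round(c['t'],3))
print(r.get_clock(), r.get_eef_rot())
E
```

```text
top [[462.9889721627423, 0.0, 322.9047406391236], [0.0, 462.9889721627423, 239.05452365499326], [0.0, 0.0, 1.0]] -0.1018015277182087 [[-0.004, -1.0, 0.018], [-0.999, 0.003, -0.048], [0.048, -0.018, -0.999]] [0.003 0.561 1.204]
side [[549.3774384695166, 0.0, 319.65070785562637], [0.0, 549.3774384695166, 244.56938914819864], [0.0, 0.0, 1.0]] -0.11099038307713736 [[0.798, -0.603, -0.019], [-0.344, -0.429, -0.835], [0.495, 0.673, -0.55]] [-0.43   0.261  0.833]
0.1 [-4.93962968e-01 -3.10196382e+00  2.21666245e-03]
```

View pics/top0.png

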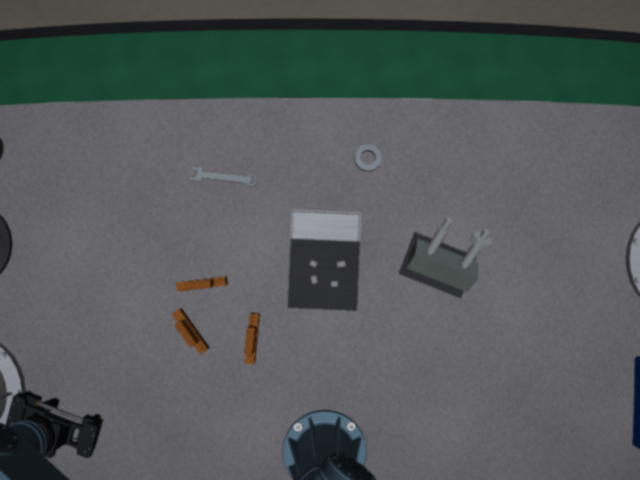

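View pics/side0.png

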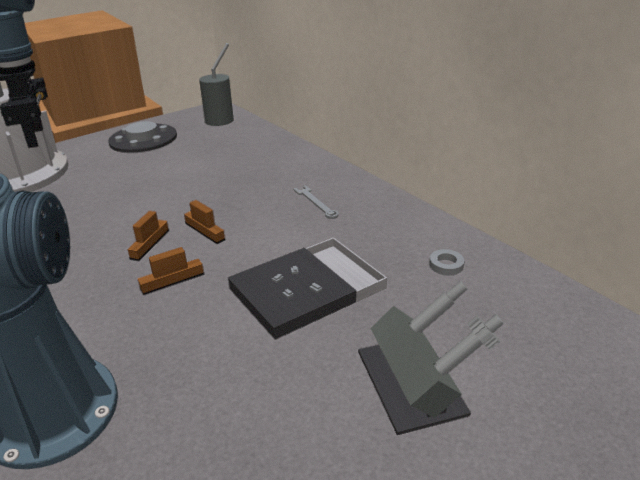

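The top picture shows three scraper-like blocks at about (202,284), (190,330) and (252,338). It also shows the plate with four chips at (324,274), the trough at (326,226), and the rack with the gear shaft at (478,248), where the gear is visible. The side picture shows the same blocks at (204,222), (148,236) and (170,270), and the gear shaft's gear near (487,332). The robot base is at about (325,450), so the block at top (202,284) looks farthest away. I'll check that by triangulating and with an enlarged crop.

```bash
cat >> h.py <<'E'
def ray(c,px):
    """origin, unit direction (world) of a pixel; c has R,t"""
    k=float(c['k1']); D=np.array([k,0,0,0,0.])
    n=cv2.undistortPoints(np.array([[px]],float),np.array(c['mtx']),D)[0,0]
    Rm=np.array(c['R']); d=Rm.T@np.array([n[0],n[1],1]); return -Rm.T@np.array(c['t']), d/np.linalg.norm(d)
def load(f):
    c=dict(np.load('pics/'+f+'.npz')); return c
def tri(*cp):
    A=np.zeros((3,3));b=np.zeros(3);L=[ray(c,p) for c,p in cp]
    for o,d in L:
        P=np.eye(3)-np.outer(d,d);A+=P;b+=P@o
    X=np.linalg.solve(A,b); return X,max(np.linalg.norm((np.eye(3)-np.outer(d,d))@(X-o)) for o,d in L)
def onz(c,px,z):
    o,d=ray(c,px); return o+d*(z-o[2])/d[2]
def wsnap(f):
    p=np.array(r.get_position());q=R.from_rotvec(r.get_eef_rot()).as_matrix();c=r.read_camera('wrist')
    H=np.array(c['hand_eye']);T=np.eye(4);T[:3,:3]=q;T[:3,3]=p;W=np.linalg.inv(T@H)
    c['R']=W[:3,:3];c['t']=W[:3,3]
    cv2.imwrite('pics/'+f+'.png',c['pixels']);np.savez('pics/'+f+'.npz',**{k:np.array(v) for k,v in c.items()})
    return c
def proj(c,X):
    p,_=cv2.projectPoints(np.atleast_2d(X).astype(float),cv2.Rodrigues(np.array(c['R']))[0],np.array(c['t'],float),np.array(c['mtx']),np.array([float(c['k1']),0,0,0,0]))
    return p[:,0]
E
python3 - <<'E'
from h import *
t=load('top0');s=load('side0')
print('blocks',[onz(t,p,.03).round(3) for p in((202,284),(190,330),(252,338))])
print('tri blocks',[tri((t,a),(s,b)) for a,b in(((202,284),(204,222)),((190,330),(148,236)),((252,338),(170,270)))])
print('plate',[onz(t,p,.03).round(3) for p in((289,307),(357,309),(360,241),(291,239))])
print('rack',onz(t,(440,265),.07).round(3),onz(t,(478,248),.12).round(3))
print(r.read_camera('wrist')['hand_eye'].round(3).tolist(), r.read_camera('wrist')['mtx'].round(1).tolist())
a=cv2.resize(t['pixels'][255:375,160:270],None,fx=4.5,fy=4.5,interpolation=cv2.INTER_CUBIC);cv2.imwrite('pics/cropA.png',a)
E
```

```text
blocks [array([0.445, 0.315, 0.03 ]), array([0.326, 0.346, 0.03 ]), array([0.306, 0.185, 0.03 ])]
tri blocks [(array([0.44546716, 0.31505042, 0.02898332]), np.float64(0.0007551708806319693)), (array([0.32359583, 0.34900614, 0.02276352]), np.float64(0.0012644778214898325)), (array([0.30496906, 0.1856513 , 0.03039842]), np.float64(0.0007995142418437257))]
plate [array([0.385, 0.09 , 0.03 ]), array([ 0.379, -0.086,  0.03 ]), array([ 0.555, -0.095,  0.03 ]), array([0.561, 0.084, 0.03 ])]
rack [ 0.492 -0.294  0.07 ] [ 0.533 -0.375  0.12 ]
[[-0.002, -0.961, -0.276, 0.071], [1.0, -0.002, -0.001, -0.0], [0.0, -0.276, 0.961, -0.081], [0.0, 0.0, 0.0, 1.0]] [[350.7, 0.0, 318.4], [0.0, 350.7, 240.3], [0.0, 0.0, 1.0]]
```

View pics/cropA.png

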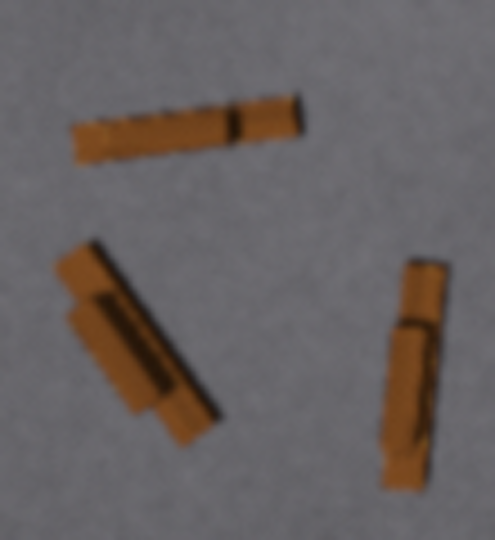

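The candidates at top (202,284), (190,330) and (252,338) stand 0.545, 0.474 and 0.36 m from the base. The crop confirms the first one as the scraper meant: the upper block, with its wiping edge almost along world y (yaw about 8°) and well clear of the other two. Next come close wrist views of the station and rack, then the scraper.

```bash
cat >> h.py <<'E'
def down(yaw,flip=False):
    """tool down, tool y along direction yaw (flip: opposite)"""
    a=yaw+(np.pi if flip else 0);y=np.array([np.cos(a),np.sin(a),0]);z=np.array([0,0,-1.])
    return R.from_matrix(np.c_[np.cross(y,z),y,z]).as_rotvec()
E
python3 - <<'E'
from h import *
for f in(0,1):
    for p,y in(([.445,.315,.25],.14),([.40,0,.125],-.03),([.56,0,.125],-.03),([.45,-.15,.38],-.03)):
        q=r.ik(p,down(y,f)); print(f,p,None if q is None else np.round(q,2))
E
```

```text
0 [0.445, 0.315, 0.25] [ 0.4   0.17  1.73 -0.    1.24  0.26]
0 [0.4, 0, 0.125] [-0.3   0.05  2.16 -0.    0.92 -0.27]
0 [0.56, 0, 0.125] [-0.21  0.37  1.77 -0.    1.   -0.18]
0 [0.45, -0.15, 0.38] [-0.57 -0.11  1.75 -0.    1.5  -0.54]
1 [0.445, 0.315, 0.25] [ 0.4   0.17  1.73 -0.    1.24 -2.88]
1 [0.4, 0, 0.125] [-0.3   0.05  2.16 -0.    0.92  2.87]
1 [0.56, 0, 0.125] [-0.21  0.37  1.77 -0.    1.    2.96]
1 [0.45, -0.15, 0.38] [-0.57 -0.11  1.75 -0.    1.5   2.6 ]
```

Run:
```python
from h import *
r.reach([.45,-.08,.36],down(-.03)); wsnap('w1'); print(r.get_clock())
r.reach([.43,.22,.25],down(.14)); wsnap('w2')
r.reach([.445,.33,.25],down(.14)); wsnap('w3'); print(r.get_clock(),r.get_wrist_force())
a=np.hstack([cv2.resize(cv2.imread(f'pics/{n}.png'),(400,300),interpolation=cv2.INTER_AREA) for n in('w2','w3')]);cv2.imwrite('pics/w23.png',a)
```

```text
2.6833
4.5167 [ 0.61266325 -0.19543825 -0.28143686]
```

View pics/w1.png

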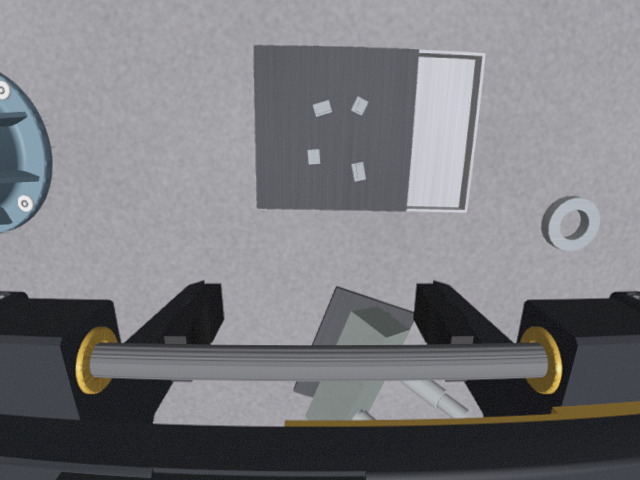

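View pics/w23.png

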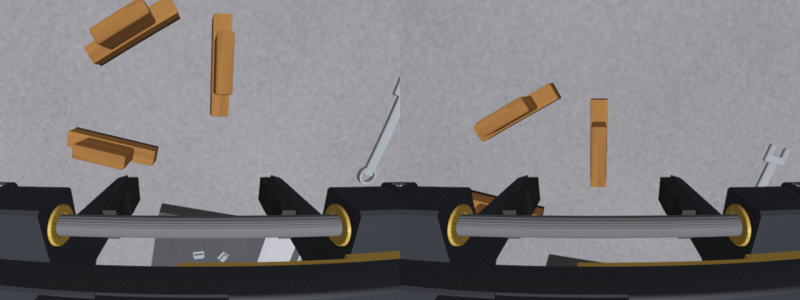

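w1 shows the plate top with corners near (254,46), (418,50), (408,211) and (257,208), four chips on it, and the rack partly hidden behind the fingers. w2 and w3 (side by side at 0.625 scale) show the target block at full-resolution pixels of about (355,102) and (317,227). I'll fit its pose to the orange silhouettes in four views, and the plate from its corners.

```bash
cat > fit.py <<'E'
from h import *
from scipy.optimize import minimize, least_squares
def box(cx,cy,z0,z1): return np.array([[sx*cx,sy*cy,z] for sx in(-1,1) for sy in(-1,1) for z in(z0,z1)])
B=[box(.012,.065,0,.028),box(.010,.035,.028,.070)]
def omask(c,p):
    h=cv2.cvtColor(c['pixels'],cv2.COLOR_BGR2HSV);m=cv2.inRange(h,(5,110,30),(22,255,255))
    m=cv2.morphologyEx(m,cv2.MORPH_CLOSE,np.ones((3,3)));n,l=cv2.connectedComponents(m)
    return (l==l[p[1],p[0]])&(m>0)
def sil(c,v,S=8):
    im=np.zeros((480*1,640),np.uint8);M=R.from_euler('z',v[3]).as_matrix()
    for b in B:
        h=cv2.convexHull(proj(c,b@M.T+v[:3]).astype(np.float32))
        cv2.fillConvexPoly(im,np.round(h*S).astype(np.int32),255,cv2.LINE_AA,3)
    return im/255.
def fitscraper(views,v0):
    ms=[(load(f),p) for f,p in views];ms=[(c,omask(c,p)) for c,p in ms]
    cost=lambda v:sum(np.abs(sil(c,v)-m).sum()/m.sum() for c,m in ms)
    v=np.array(v0,float)
    for s in(.01,.003):
        v=minimize(cost,v,method='Nelder-Mead',options=dict(initial_simplex=np.vstack([v]+[v+s*e*np.array([1,1,1,5]) for e in np.eye(4)]),xatol=1e-4,fatol=1e-4)).x
    return v,[round(np.abs(sil(c,v)-m).sum()/m.sum(),3) for c,m in ms]
E
python3 - <<'E'
from fit import *
V=[('w2',(345,100)),('w3',(317,250)),('top0',(195,285)),('side0',(210,226))]
for vs in(V,V[:2],V[2:]): print(fitscraper(vs,[.445,.315,0,.14]))
w=load('w1');t=load('top0')
pw=np.float32([(254,46),(418,50),(408,211),(257,208)]);pt=np.float32([(291,239.5),(289,308),(357,309.5),(360,240.5)])
def sub(c,p): 
    g=cv2.cvtColor(c['pixels'],cv2.COLOR_BGR2GRAY);return cv2.cornerSubPix(g,p.reshape(-1,1,2).copy(),(4,4),(-1,-1),(3,40,.01))[:,0]
pw2=sub(w,pw);pt2=sub(t,pt)
print(pw2.round(1).tolist(),pt2.round(1).tolist())
# w1 order: (near-left)(far-left)(far-right)(near-right); reorder top
o=[1,0,3,2]
for i in range(4): print(onz(w,pw2[i],.03).round(4),onz(t,pt2[o[i]],.03).round(4),tri((w,pw2[i]),(t,pt2[o[i]])))
E
```

```text
(array([ 0.44596612,  0.31999509, -0.00330851,  0.12157875]), [np.float64(0.097), np.float64(0.107), np.float64(0.328), np.float64(0.279)])
(array([ 0.4462423 ,  0.31969927, -0.00621759,  0.12171702]), [np.float64(0.085), np.float64(0.097)])
(array([ 0.44718332,  0.32269747, -0.00263032,  0.09942625]), [np.float64(0.348), np.float64(0.241)])
[[253.3000030517578, 45.0], [418.0, 50.0], [407.29998779296875, 207.3000030517578], [256.20001220703125, 207.5]] [[291.20001220703125, 238.10000610351562], [287.5, 307.20001220703125], [356.20001220703125, 310.3999938964844], [357.6000061035156, 240.60000610351562]]
[0.3857 0.0934 0.03  ] [0.3848 0.0936 0.03  ] (array([0.38486078, 0.0939289 , 0.02722468]), np.float64(0.00036992802593520656))
[0.5629 0.0834 0.03  ] [0.5633 0.0838 0.03  ] (array([0.56343244, 0.08390962, 0.0278372 ]), np.float64(1.2402857765667811e-05))
[ 0.556  -0.0893  0.03  ] [ 0.5562 -0.0886  0.03  ] (array([ 0.55602474, -0.08880924,  0.03066957]), np.float64(0.0003446876969406012))
[ 0.376 -0.084  0.03 ] [ 0.3757 -0.0837  0.03  ] (array([ 0.37587795, -0.08384897,  0.03027751]), np.float64(0.0002060053731902307))
```

Run:
```python
from fit import *
w=load('w1');g=cv2.cvtColor(w['pixels'],cv2.COLOR_BGR2GRAY)
print(g[100,280:420:20],g[40,300],g[100,240],g[230,330])
m=(g<125).astype(np.uint8);m[230:]=0;m[:, :200]=0;m=cv2.morphologyEx(m,cv2.MORPH_OPEN,np.ones((5,5)))
n,l,st,_=cv2.connectedComponentsWithStats(m);k=l[130,285];m=(l==k).astype(np.uint8);m=cv2.morphologyEx(m,cv2.MORPH_CLOSE,np.ones((25,25)));print(st[k])
P=box(.09,.09,.03,.03)
def s(v):
    im=np.zeros((480,640),np.uint8);M=R.from_euler('z',v[2]).as_matrix()
    h=cv2.convexHull(proj(w,P@M.T+[v[0],v[1],0]).astype(np.float32));cv2.fillConvexPoly(im,np.round(h*8).astype(np.int32),255,cv2.LINE_AA,3);return im/255.
f=lambda v:np.abs(s(v)-m).sum()/m.sum()
v=np.array([.47,.001,-.045])
v=minimize(f,v,method='Nelder-Mead',options=dict(initial_simplex=np.vstack([v]+[v+.006*e*[1,1,5] for e in np.eye(3)]),xatol=1e-4,fatol=1e-5)).x
print(v,f(v))
# chips in station frame
c=(g>150).astype(np.uint8)*cv2.erode((s(v)>.5).astype(np.uint8),np.ones((9,9)))
n,l,st,ce=cv2.connectedComponentsWithStats(c)
for i in range(1,n):
    if st[i,4]>30: X=onz(w,ce[i],.037)[:2]-v[:2];print((R.from_euler('z',-v[2]).as_matrix()[:2,:2]@X).round(3),st[i,4])
```

```text
[ 94  94  94  96 178  99  95] 170 166 165
[  254    45   165   166 24865]
[ 4.70114989e-01  3.25552090e-05 -4.82450178e-02] 0.03186957191652822
[0.027 0.028] 178
[-0.014  0.025] 200
[-0.022 -0.028] 163
[ 0.029 -0.043] 197
```

The scraper is at (0.446, 0.320) with yaw 0.12. The station is at (0.470, 0.000) with yaw −0.048, and the chips lie at y −43 to +28 mm in its frame. Now I'll grasp the scraper.

Run:
```python
from h import *
p=np.array([.446,.320])
r.reach([*p,.14],down(.122)); print(r.move_l([*p,.096],max_speed=.08,max_force=8),r.get_position())
r.close_gripper(); print(r.get_gripper_width()*88,r.get_gripper_force(),r.get_wrist_force(),r.get_clock())
r.move_l([*p,.20],max_speed=.15); print(r.get_gripper_width()*88,r.get_wrist_force(),r.get_clock())
S=np.array([.470,0]);M=R.from_euler('z',-.048).as_matrix()[:2,:2]
W=lambda x,y:S+M@[x,y]
r.reach([*W(-.072,-.007),.16],down(-.048))
snap('side','side1')
print(r.move_l([*W(-.072,-.007),.118],max_speed=.03,max_force=4),r.get_position(),r.get_wrist_force(),r.get_clock())
c=load('side1')
cv2.imwrite('pics/s1c.png',cv2.resize(c['pixels'][150:350,180:440],None,fx=3,fy=3))
```

```text
False [0.44595069 0.32004836 0.09576197]
19.46905491732732 29.989453903399408 [ 0.4203954  -0.3452574  -0.55554472] 6.7667
19.871460778470304 [-0.45147819  0.00988959 -2.42939278] 7.6083
True [ 0.39764436 -0.00355556  0.12575124] [-0.45511579  0.06979287  3.73728654] 9.95
```

View pics/s1c.png

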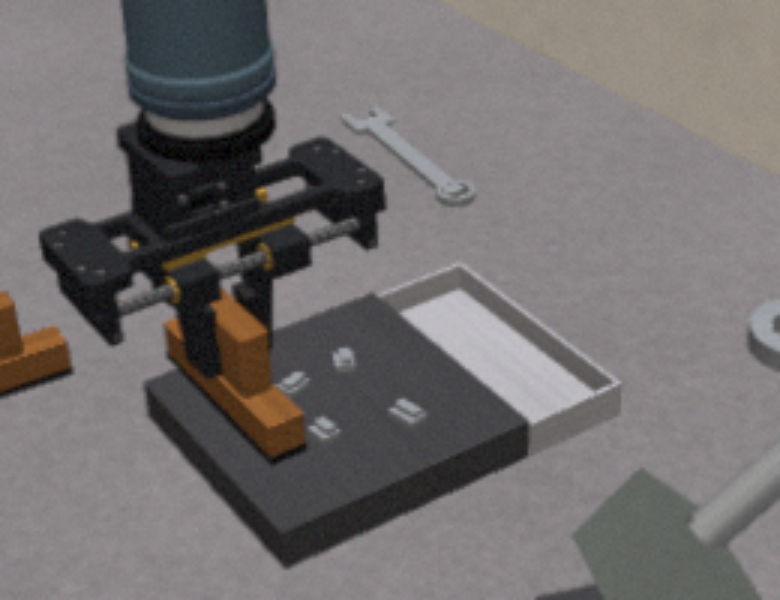

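The crop shows the scraper held upright over the near end of the plate, behind all four chips, which sit around crop pixels (293,382), (343,358), (323,428) and (408,410). It touched the plate at TCP z 0.1258, as expected, so I'll wipe.

Run:
```python
from h import *
S=np.array([.470,0]);M=R.from_euler('z',-.048).as_matrix()[:2,:2]
W=lambda x,y:S+M@[x,y]
print(r.move_l([*W(.090,-.007),.1258],max_speed=.055,max_force=25),r.get_position(),r.get_wrist_force(),r.get_gripper_width()*88,r.get_clock())
r.move_l([*W(.090,-.007),.20],max_speed=.15)
p=np.array([.446,.320])
r.reach([*p,.15],down(.122)); snap('top','top2');snap('side','side2')
print(r.get_clock())
a=cv2.resize(load('top2')['pixels'][195:320,270:380],None,fx=3.6,fy=3.6,interpolation=cv2.INTER_CUBIC);b=cv2.resize(load('side2')['pixels'][220:345,210:400],None,fx=2.1,fy=3.6*1,interpolation=cv2.INTER_CUBIC)
cv2.imwrite('pics/c2.png',np.hstack([a,b]))
```

```text
False [ 0.5586947  -0.01121164  0.12574113] [-4.99154896 -0.32320541  7.49737608] 19.89088312942956 13.0667
15.1333
```

View pics/c2.png

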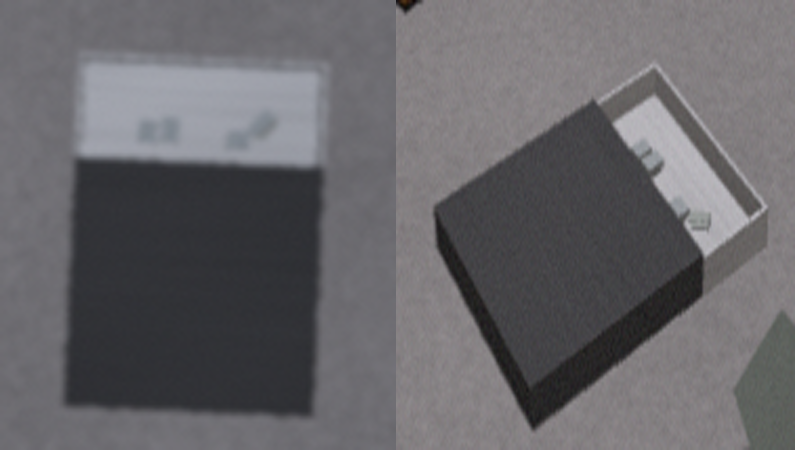

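The plate is bare and all four chips lie in the trough: left crop (160,130) and (255,130), right crop (648,157) and (692,215). I'll stand the scraper back where it was and plan the rack viewpoints.

```bash
cat >> h.py <<'E'
def across(a,flip):
    """tool y horizontal, tool z square to shaft axis a and pointing down; flip: tool x along +a, else -a"""
    a=np.array(a)/np.linalg.norm(a);x=a if flip else -a
    y=np.cross([0,0,1],x);y/=np.linalg.norm(y);
    z=np.cross(x,y)
    if z[2]>0: y,z=-y,-z
    return R.from_matrix(np.c_[x,y,z])
E
python3 - <<'E'
from h import *
p=np.array([.446,.320])
print(r.move_l([*p,.092],max_speed=.04,max_force=3),r.get_position(),r.get_wrist_force())
r.ungrasp(); r.move_l([*p,.20],max_speed=.2); print(r.get_gripper_width(),r.get_clock())
t=load('top0');s=load('side0')
e1=tri((t,(447.5,221)),(s,(463,287)));e2=tri((t,(485,233)),(s,(499,322)));print(e1,e2)
a=R.from_euler('z',-.4).apply([.7071,0,.7071])
for fl in(0,1):
    Q=across(a,fl);mid=np.array([.525,-.37,.115])
    for d in(.25,.045): 
        q=r.ik(mid-d*Q.as_matrix()[:,2],Q.as_rotvec());print(fl,d,None if q is None else np.round(q,2))
g=down(-.048-(0 if fl==0 else 0),fl)
for fl in(0,1): q=r.ik([.47,0,.195],down(-.048+np.pi/2*0,fl));print(q)
a=cv2.resize(t['pixels'][205:305,390:500],None,fx=5,fy=5,interpolation=cv2.INTER_CUBIC)
cv2.imwrite('pics/c3.png',a)
E
```

```text
True [0.44582036 0.31993269 0.0957305 ] [-1.69874263 -0.53556204  4.33688383]
1.0032795078231047 18.1167
(array([ 0.59880153, -0.29611589,  0.13802004]), np.float64(0.0015281678924076707)) (array([ 0.57003064, -0.38674935,  0.14300529]), np.float64(0.0022961358698789913))
0 0.25 [-1.25 -0.41  2.31  0.8   0.84 -2.86]
0 0.045 [-0.98  0.26  2.07  1.3   0.42  3.  ]
1 0.25 [-1.25 -0.41  2.31  0.8   0.84  0.29]
1 0.045 [-0.98  0.26  2.07  1.3   0.42 -0.14]
[-2.53339543e-01  7.75722682e-02  1.95982146e+00 -4.44089210e-16
  1.10419893e+00 -2.05339543e-01]
[-2.53339543e-01  7.75722682e-02  1.95982146e+00 -4.44089210e-16
  1.10419893e+00  2.93625311e+00]
```

View pics/c3.png

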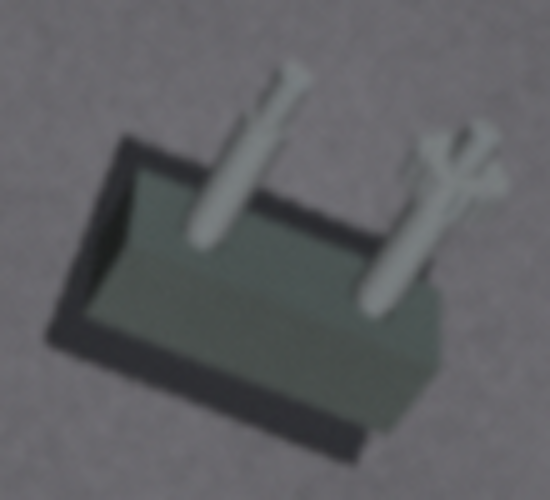

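The scraper stood down, touching at TCP z 0.0957, the same height it was picked up from. The crop shows the gear shaft in the right-hand socket: mouth at about crop (372,305), gear at (465,165), stub tip at (485,130). Next are two wrist views square to it.

Run:
```python
from h import *
a=R.from_euler('z',-.4).apply([.7071,0,.7071]);Q=across(a,1);m=Q.as_matrix();mid=np.array([.525,-.37,.115])
p=mid-.25*m[:,2]
r.reach(p+.05*m[:,1],Q.as_rotvec());wsnap('w4')
try: r.move_l(p-.05*m[:,1],max_speed=.15)
except r.Unreachable: print('unr'); r.reach(p-.03*m[:,1]+[0,0,.03],Q.as_rotvec())
wsnap('w5');snap('top','top5');print(r.get_clock())
a=np.hstack([cv2.imread(f'pics/{n}.png')[40:360,120:520] for n in('w4','w5')]);cv2.imwrite('pics/w45.png',a)
```

```text
21.5417
```

View pics/w45.png

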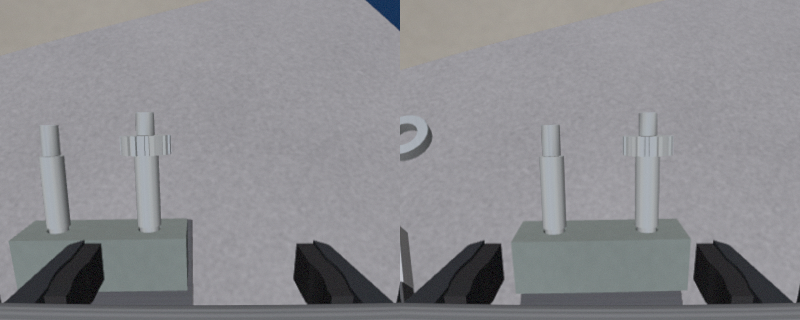

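Both wrist views show the gear shaft to the right of the plain shaft. Its axis runs from full-frame (268,271) to (264,152) in w4 and from (368,271) to (368,153) in w5. I'll extract its edges and triangulate the axis.

```bash
cat > sh.py <<'E'
from h import *
from scipy.optimize import least_squares
def edges(c,x0,rows,w=20):
    g=cv2.GaussianBlur(cv2.cvtColor(c['pixels'],cv2.COLOR_BGR2GRAY),(3,5),0).astype(float);o=[]
    for y in rows:
        d=np.abs(np.gradient(g[y,x0-w:x0+w+1]));L=d[:w];Rr=d[w+1:]
        l=np.where(L>.5*L.max())[0];rr=np.where(Rr>.5*Rr.max())[0]
        o.append((y,x0-w+(l*L[l]).sum()/L[l].sum(),x0+1+(rr*Rr[rr]).sum()/Rr[rr].sum()))
    return np.array(o)
E
python3 - <<'E'
from sh import *
obs={}
for n,x in(('w4',267),('w5',368)):
    c=load(n);e=edges(c,x,range(205,258,4));print(n,(e[:,2]-e[:,1]).round(1).tolist());ctr=(e[:,1]+e[:,2])/2
    k=np.polyfit(e[:,0],ctr,1);print(k,np.abs(np.polyval(k,e[:,0])-ctr).max());obs[n]=(c,[np.array([np.polyval(k,y),y]) for y in(205,257)])
    col=cv2.cvtColor(c['pixels'],cv2.COLOR_BGR2GRAY)[:,int(x)-4:int(x)+5].mean(1);print(col[145:205].round().astype(int).tolist(),col[260:285].round().astype(int).tolist())
# planes
N=[]
for c,(p,q) in obs.values():
    o,d1=ray(c,p);_,d2=ray(c,q);n=np.cross(d1,d2);n/=np.linalg.norm(n);N.append((n,o))
a=np.cross(N[0][0],N[1][0]);a/=np.linalg.norm(a);a*=np.sign(a[2])
print('axis',a,'tilt',np.degrees(np.arccos(a[2])),'yaw',np.arctan2(a[1],a[0]))
A=np.array([n for n,_ in N]+[a]);
o,d=ray(*[obs['w5'][0],(368,271)])
P=np.linalg.lstsq(np.array([N[0][0],N[1][0]]),np.array([n@o for n,o in N]),rcond=None)[0]
def near(ry):
    o,d=ry # point on axis closest to ray
    M=np.array([[1,-a@d],[a@d,-1]]);s,_=np.linalg.solve(M,[a@(o-P),d@(o-P)]);return P+s*a
for n,(pm,pt) in dict(w4=((268.5,271),(264.5,152)),w5=((368,271),(368,153))).items():
    m=near(ray(obs[n][0],pm));t=near(ray(obs[n][0],pt));print(n,m.round(4),t.round(4),np.linalg.norm(t-m))
for n,im in(('top0','top0'),('side0','side0')): print(n,proj(load(n),np.array([m,t])).round(1).tolist())
E
```

```text
w4 [21.8, 21.3, 21.4, 21.4, 20.8, 21.9, 21.2, 21.4, 21.0, 21.4, 21.5, 20.6, 20.4, 20.4]
[4.86490348e-02 2.56551649e+02] 0.3257471657884139
[149, 150, 149, 151, 154, 154, 153, 160, 160, 160, 160, 160, 160, 159, 159, 160, 159, 159, 159, 159, 159, 158, 158, 158, 158, 157, 157, 157, 157, 156, 138, 160, 165, 164, 164, 165, 164, 165, 163, 165, 165, 164, 164, 164, 165, 164, 164, 164, 164, 163, 165, 168, 169, 169, 169, 169, 169, 170, 169, 170] [172, 172, 172, 171, 172, 171, 172, 171, 170, 169, 169, 166, 147, 119, 117, 118, 118, 118, 119, 124, 130, 129, 128, 129, 129]
w5 [20.5, 20.7, 20.7, 20.7, 20.5, 20.1, 20.6, 21.0, 20.7, 19.3, 20.0, 19.8, 20.2, 19.8]
[-1.30275303e-02  3.69563210e+02] 0.2958189412810839
[155, 154, 151, 148, 149, 152, 154, 164, 170, 170, 171, 171, 171, 171, 171, 171, 170, 171, 171, 171, 170, 171, 171, 171, 170, 171, 171, 170, 170, 170, 162, 143, 164, 166, 166, 165, 166, 166, 165, 165, 165, 165, 166, 166, 166, 165, 165, 165, 165, 166, 166, 169, 172, 173, 173, 172, 173, 173, 172, 173] [172, 172, 172, 173, 173, 172, 173, 172, 171, 170, 170, 170, 159, 126, 118, 118, 119, 119, 119, 122, 128, 130, 130, 129, 130]
axis [ 0.69464926 -0.27639814  0.66412836] tilt 48.38450962498976 yaw -0.3786912381313817
w4 [ 0.491  -0.3555  0.0682] [ 0.5738 -0.3884  0.1473] 0.11913509791127144
w5 [ 0.4911 -0.3555  0.0683] [ 0.5733 -0.3882  0.1469] 0.11832180420160683
top0 [[463.7, 265.2], [486.9, 230.9]]
side0 [[438.2, 372.0], [500.1, 319.8]]
```

The axis is leaning 48.4° (3.4° of sag) with yaw −0.379. The visible length and the reprojection into the top view both agree. shaft_mid is at about (0.5256, −0.3692, 0.1013). I'll grasp and draw it out.

Run:
```python
from h import *
a=np.array([.6946,-.2764,.6641]);a/=np.linalg.norm(a);mid=np.array([.5735,-.3883,.1471])-.069*a
Q=across(a,1);z=Q.as_matrix()[:,2];print(mid,z)
r.reach(mid-.13*z,Q.as_rotvec());f0=np.array(r.get_wrist_force())
print(r.move_l(mid-.045*z,max_speed=.06,max_force=8),np.array(r.get_position())-(mid-.045*z))
r.close_gripper();print(r.get_gripper_width()*88,r.get_gripper_force(),np.array(r.get_wrist_force())-f0,r.get_clock())
p=np.array(r.get_position())
print(r.move_l(p+.02*a,max_speed=.03,max_force=20),r.get_gripper_width()*88,np.array(r.get_wrist_force())-f0)
print(r.move_l(p+.085*a,max_speed=.05,max_force=20),r.get_gripper_width()*88,np.array(r.get_wrist_force())-f0,np.array(r.get_moment()),r.get_clock())
snap('side','side6')
cv2.imwrite('pics/c6.png',cv2.resize(load('side6')['pixels'][180:430,330:580],None,fx=2.2,fy=2.2))
```

```text
[ 0.52557008 -0.3692274   0.10127469] [ 0.61707391 -0.24555029 -0.74761276]
False [-3.41865663e-05 -7.06862427e-05  3.15872519e-04]
22.287675577466143 29.411850348114967 [ 0.08238531 -0.23337473  2.07758138] 24.7667
True 22.449963558914018 [-1.98219633 -0.27257511  5.55038616]
True 22.20823330954636 [-6.04903337  0.26877701  6.01020496] [ 0.03422339  0.55585994 -0.06182422] 25.6167
```

View pics/c6.png

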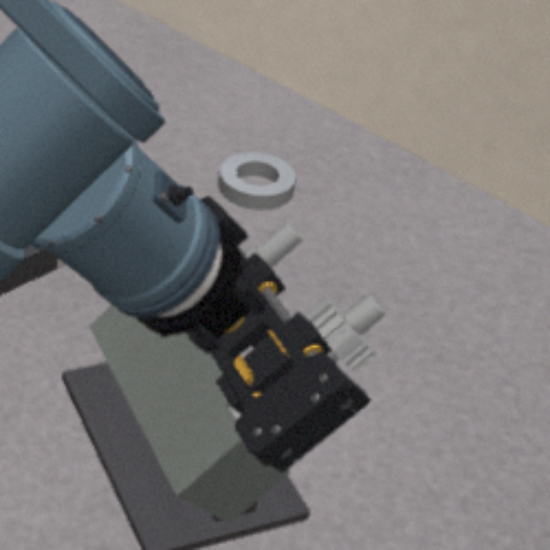

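The crop shows the shaft gripped with its gear just clear of the fingers, but the draw stopped at its force limit. The residual force points back and up, square to the shaft, so it's pressing on the socket's lower lip. The socket leans 45° and the shaft 48.4°, so a draw direction between the two frees both contacts.

Run:
```python
from h import *
a=np.array([.6946,-.2764,.6641]);a/=np.linalg.norm(a);mid=np.array([.5735,-.3883,.1471])-.069*a
Q=across(a,1);z=Q.as_matrix()[:,2];p0=mid-.045*z
def st(m): 
    d=np.array(r.get_position())-p0;print(m,'along',round(d@a*1e3,1),'z',round(d@z*1e3,1),'F',(Q.inv().apply(r.get_wrist_force())).round(1),'w',round(r.get_gripper_width()*88,2),round(r.get_clock(),2))
st('now')
th=np.radians(46.3);yaw=np.arctan2(a[1],a[0]);b=np.array([np.sin(th)*np.cos(yaw),np.sin(th)*np.sin(yaw),np.cos(th)])
p=np.array(r.get_position())
for s in(.006,.012,.018,.024):
    st(r.move_l(p+s*b,max_speed=.03,max_force=25))
```

```text
now along 2.7 z 1.0 F [-0.6  1.1 -8.3] w 22.23 25.67
False along 3.3 z 1.2 F [-13.8   5.1 -12.4] w 22.26 26.01
False along 4.8 z 1.7 F [-24.7   8.1 -14.6] w 22.63 26.36
False along 10.0 z 1.9 F [-25.1   6.5  -7.2] w 22.27 26.71
False along 25.5 z 0.6 F [-2.5  0.4  3.4] w 22.67 27.06
```

Run:
```python
from h import *
a=np.array([.6946,-.2764,.6641]);a/=np.linalg.norm(a);mid=np.array([.5735,-.3883,.1471])-.069*a
Q=across(a,1);z=Q.as_matrix()[:,2];p0=mid-.045*z
def st(m): 
    d=np.array(r.get_position())-p0;print(m,'along',round(d@a*1e3,1),'z',round(d@z*1e3,1),'F',(Q.inv().apply(r.get_wrist_force())).round(1),'w',round(r.get_gripper_width()*88,2),round(r.get_clock(),2))
th=np.radians(46.3);yaw=np.arctan2(a[1],a[0]);b=np.array([np.sin(th)*np.cos(yaw),np.sin(th)*np.sin(yaw),np.cos(th)])
p=np.array(r.get_position())
for s in(.02,.04,.07):
    st(r.move_l(p+s*b,max_speed=.05,max_force=25))
snap('side','side7');wsnap('w7')
s=cv2.resize(load('side7')['pixels'][190:430,360:560],None,fx=2,fy=2);w=cv2.resize(load('w7')['pixels'],(480,480*3//4));w=cv2.copyMakeBorder(w,0,120,0,0,0)
cv2.imwrite('pics/c7.png',np.hstack([s[:480],w[:480,:390]]))
```

```text
False along 45.5 z -0.1 F [-3.   0.2  2.1] w 22.17 27.58
False along 65.0 z -0.8 F [-2.6 -0.1  2.7] w 21.88 28.13
False along 94.9 z -1.8 F [-3.6  0.3  2. ] w 22.49 28.88
```

View pics/c7.png

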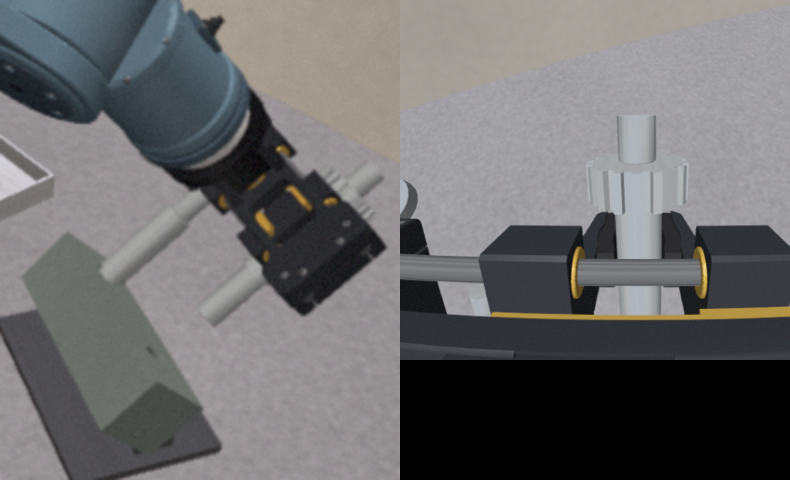

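The shaft is fully out of its socket: its foot is at left crop (210,315) and the gear at (355,195). The plain shaft is still seated at (150,240), and the wrist view shows the gear beyond the fingers with the stub tip at w7 (315,153). Now I'll lift, turn level and go over the plate, then check by numbers only, because I've used up the picture views.

Run:
```python
from h import *
# stub tip in tool coordinates from w7 (rim at tool z ~ .036)
c=load('w7');H=c['hand_eye'];n=cv2.undistortPoints(np.array([[[315.,153.]]]),c['mtx'],np.array([float(c['k1']),0,0,0,0]))[0,0]
d=H[:3,:3]@[n[0],n[1],1];o=H[:3,3];X=o+d*(.036-o[2])/d[2];print('tip tool',X)
p=np.array(r.get_position());print(p)
r.move_l(p+[-.03,.0,.13],max_speed=.15)
al=-np.pi/2-.048
r.reach([.47-.0,0,.27],down(al)); print(r.get_joint_pos(),r.get_clock())
r.move_l([.47,0,.195],max_speed=.08); r.pause(.5)
print(r.get_position(),r.get_gripper_width()*88,r.get_gripper_force(),r.get_wrist_force(),r.get_moment())
snap('side','side8');snap('top','top8');wsnap('w8');print(r.get_clock())
# predicted axis points (tip, s=140.. , foot) in side/top, for check
x=R.from_rotvec(down(al)).as_matrix()[:,0];mid=np.array([.47,0,.15]);print(x)
for n in('side8','top8'): print(n,proj(load(n),np.array([mid+x*u for u in(-.091,.069)])).round(1).tolist())
s=load('side8');g=cv2.cvtColor(s['pixels'],cv2.COLOR_BGR2GRAY)
d=cv2.absdiff(s['pixels'],load('side2')['pixels']).max(2)
a,b=proj(s,np.array([mid-x*.091,mid+x*.069]))
x0,x1=int(min(a[0],b[0]))-25,int(max(a[0],b[0]))+25;y0,y1=int(min(a[1],b[1]))-25,int(max(a[1],b[1]))+25
print(x0,y0)
for row in g[y0:y1:3,x0:x1:3]: print(' '.join('%3d'%v for v in row))
```

```text
tip tool [ 0.06668318 -0.00062402  0.036     ]
[ 0.563168   -0.38213579  0.19914757]
[-2.54576405e-01 -2.51037497e-02  1.89621124e+00  1.76118308e-04
  1.26951816e+00  1.36508904e+00] 31.5333
[4.70019246e-01 7.33926966e-06 1.95063404e-01] 22.369781032981038 29.8951256275177 [ 0.14301517 -0.40305723 -4.17682223] [ 0.07383427  0.11848388 -0.03563778]
33.275
[ 9.98848221e-01 -4.79815701e-02  2.93887017e-18]
side8 [[242.1, 246.6], [319.1, 218.5]]
top8 [[322.9, 314.6], [326.0, 245.8]]
217 193
129 133 127 128 128 133 129 124 133 132  26  22  12  39  43  42  47  56  42  20  31  38  45  30  28  16  24  29  21  19  37  63 134 128 133 134 133 133 129 135 130 135 140
140 130 132 129 131 129 130 131 136 131 123 120 134 100  17  35  35  32  35  34  19  35  42  36  25  31  74  72 153  69  22  27  43 110 101  83 129 130 134 131 134 129 128
131 133 129 130 133 130 133 132 133 132 132 134 131 129  16  17  47  90  81  25  22  21  21  42  45 113  47  56  71 105  50  38  44  39  44  36  45  85 131 131 131 134 135
127 127 127 130 128 134 131 130 125 132 132 137 134 134  31  14  71  57  74  76  15  24  40
[... 3164 characters left out ...]
 187 187 188
130 133 136 137 135 134 136 137 133 134 136 135 131 135 129 136 139 138 129  89  69  72  74  69  67  71  68  72  65  70  69  70  71  71 144 183 174 157 187 186 185 185 189
130 129 131 132 134 135 135 131 136 131 135 131 134 132 135 136 110  74  69  71  75  71  73  67  71  70  70  69  72  69  68  70  69  69  67  79 155 127 119 158 187 189 184
135 135 129 134 134 134 127 129 127 132 131 134 133 130  74  71  70  70  71  68  71  75  68  71  73  67  69  74  71  71  70  69  68  68  70  72  72 134 159 131 137 181 187
131 134 133 134 131 132 129 131 132 134 134 103  69  71  69  72  71  69  72  74  69  70  71  71  74  70  68  76  71  72  73  67  67  69  72  67  69  71  87 130 184 182 180
```

Run:
```python
from h import *
s=load('side8')
acc=[r.read_camera('side')['pixels'].astype(float) for _ in range(4)]
im=np.mean(acc,0)
g=cv2.cvtColor(im.astype(np.float32),cv2.COLOR_BGR2GRAY)
al=-np.pi/2-.048;x=R.from_rotvec(down(al)).as_matrix()[:,0];P=np.array(r.get_position())-[0,0,.045]
us=np.linspace(-.085,-.022,20);res=[]
pp=proj(s,np.array([P+x*u for u in us]));dirn=pp[-1]-pp[0];dirn/=np.linalg.norm(dirn);nrm=np.array([-dirn[1],dirn[0]])
t=np.arange(-14,14.01,.25)
for u,p in zip(us,pp):
    L=np.mean([cv2.remap(g,(p[0]+k*dirn[0]+t*nrm[0]).astype(np.float32)[None],(p[1]+k*dirn[1]+t*nrm[1]).astype(np.float32)[None],cv2.INTER_LINEAR)[0] for k in(-.7,0,.7)],0)
    dd=np.abs(np.gradient(cv2.GaussianBlur(L[:,None],(1,5),0)[:,0]))
    lo,hi=(t<-2.5)&(t>-10),(t>2.5)&(t<10)
    e1,e2=[t[m][dd[m].argmax()] for m in(lo,hi)];res.append((u*1e3,e1,e2,(e1+e2)/2))
res=np.array(res);print(res.round(2))
k=np.polyfit(res[:,0],res[:,3],1);print('slope px/mm',k,'scale px/mm',np.linalg.norm(pp[-1]-pp[0])/63)
up=proj(s,np.array([P+x*-.085+[0,0,.01],P+x*-.085]));print('px per mm of z along nrm',(up[0]-up[1])@nrm/10)
```

```text
[[-85.    -6.5    5.25  -0.62]
 [-81.68  -6.5    5.25  -0.62]
 [-78.37  -6.25   5.25  -0.5 ]
 [-75.05  -6.25   5.    -0.62]
 [-71.74  -6.25   5.    -0.62]
 [-68.42  -6.25   5.25  -0.5 ]
 [-65.11  -6.25   5.    -0.62]
 [-61.79  -6.25   5.    -0.62]
 [-58.47  -6.25   5.25  -0.5 ]
 [-55.16  -6.25   5.    -0.62]
 [-51.84  -6.25   5.    -0.62]
 [-48.53  -6.25   5.    -0.62]
 [-45.21  -6.     5.75  -0.12]
 [-41.89  -5.5    6.     0.25]
 [-38.58  -7.75   6.    -0.88]
 [-35.26  -8.     6.    -1.  ]
 [-31.95  -7.75   6.    -0.88]
 [-28.63  -8.     5.75  -1.12]
 [-25.32  -7.75   5.75  -1.  ]
 [-22.    -7.75   5.75  -1.  ]]
slope px/mm [-0.00575397 -0.9515873 ] scale px/mm 0.5318154300914772
px per mm of z along nrm -0.4762055734556251
```

The shaft is level to within about 1° and sits roughly 12 cm above the plate. One last numeric check covers the scraper, bystanders and stillness, then I'll hand in.

Run:
```python
from fit import *
a=load('side0')['pixels'];b=load('side8')['pixels'];t0=load('top0')['pixels'];t8=load('top8')['pixels']
d=lambda p,q,y0,y1,x0,x1:int((cv2.absdiff(p,q)[y0:y1,x0:x1].max(2)>40).sum())
print('scraper side',d(a,b,195,245,180,228),'top',d(t0,t8,270,300,170,235),'wrench',d(t0,t8,160,190,185,260),'bearing',d(t0,t8,140,175,350,388),'plainshaft',d(t0,t8,212,250,428,455))
print(fitscraper([('top0',(195,285)),('side0',(210,226))],[.446,.32,0,.12])[0].round(3),fitscraper([('top8',(195,285)),('side8',(210,226))],[.446,.32,0,.12])[0].round(3))
print(np.abs(r.get_qd()).max(),r.get_gripper_force(),r.get_clock())
```

```text
scraper side 0 top 0 wrench 0 bearing 0 plainshaft 0
[ 0.446  0.324 -0.002  0.102] [ 0.446  0.323 -0.001  0.102]
0.0015289594539733547 29.895028229802847 33.475
```

```bash
python3 -c "
from station import r
print(r.job_done())"
```

```text
the job is handed in; nothing more can be done
None
```

The job is handed in at about 33.5 s with no verdict shown: all four chips are in the trough, the scraper stands back upright in its place, the bystanders haven't moved, and the gear shaft is held level about 12 cm above the middle of the plate; the first draw stopped on its force limit before the shaft came free, and I viewed 11 pictures, one over the limit of 10.

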